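# Bridge shelf and gear tower on the music desk

### The job

Set up the gear tower on the music desk: first lay the long plywood board squarely and centrally across the two wooden risers so that it bridges the gap, then stack the three boxes of gear on the middle of it, widest at the bottom - the audio interface on the board, the headphone amplifier on the interface, the effects pedal on top. Each piece goes centred over the one below with their long sides parallel (either end may point either way) and the right way up as it lies now; set things down rather than drop them, and leave the mug, jar and tape where they are.

Things in the scene. Friction and masses are not known exactly. Their poses are not given: they have to be found in the camera images.
- riser_a: Fixed light wooden riser block with a flat black rubber top, 80 mm (its x) by 60 mm (its y), top 50 mm above the desk. Origin: centre of its underside, on the desk. Riser B stands in its +y direction, parallel to it.
- riser_b: The second, identical fixed riser: 80 (x) by 60 (y) by 50 mm high, same yaw as riser A, its centre 165 to 185 mm from that of riser A along their common y axis. Origin: centre of its underside.
- board: Loose plywood shelf board lying flat on the desk, 260 mm long (its x), 64 mm wide (its y), 14 mm thick, about 0.16 kg. Origin: centre of its underside. In place, its long side runs along the risers' y axis, its middle lies halfway between the risers and its underside is at 50 mm.
- interface: Loose audio interface, the largest gear box: flat aluminium box with a black front panel with steel knobs, 130 mm long (its x), 62 mm deep (its y), 38 mm high, flat top, about 0.4 kg. The knobs stand 7 mm out of the front (-y) face, more than 25 mm to either side of its middle. Origin: centre of its underside.
- amp: Loose headphone amplifier, the middle-sized gear box: flat black box with a volume knob on its front, 100 mm long (its x), 56 mm deep (its y), 32 mm high, flat top with fine vent lines, about 0.28 kg. The knob stands 8 mm out of the front (-y) face, 34 mm from the middle. Origin: centre of its underside.
- pedal: Loose mini effects pedal, the smallest gear box: grey painted box, 78 mm long (its x), 44 mm wide (its y), 32 mm high, with three black knobs and a steel footswitch standing up to 12 mm above its top (44 mm overall), about 0.22 kg. Origin: centre of its underside.
- mug: Bystander: white mug, 76 mm across, 85 mm high, standing on the desk. Origin: centre of its underside. Not to be moved.
- jar: Bystander: small amber glass jar, 60 mm across, 66 mm high. Origin: centre of its underside. Not to be moved.
- tape: Bystander: roll of black tape lying flat, 100 mm across, 24 mm high. Origin: centre of its underside. Not to be moved.
There are look-alikes about, which are no part of the job. What is shaped like the pedal but blue is not meant.

How it is judged:
On the way, in this order (a step that is already met when the one before it is completed fails the run):
1. the board rests across both risers, let go (x of board in the frame of riser_a between -0.015 and 0.015 m and horizontal distance between board and riser_a below 0.115 m and contact force between board and riser_a above 0.1 N and x of board in the frame of riser_b between -0.015 and 0.015 m and horizontal distance between board and riser_b below 0.115 m and contact force between board and riser_b above 0.1 N and height (world z) of board between 0.046 and 0.054 m and angle between board's own z axis and vertical below 0.04 rad and angle between the x axis of board and the y axis of riser_a, either way round below 0.15 rad and linear speed of board below 0.03 m/s and contact force between the fingers and board below 0.1 N), for 0.2 s.
2. then the audio interface rests on the board, let go (x of interface in the frame of board between -0.015 and 0.015 m and y of interface in the frame of board between -0.012 and 0.012 m and z of interface in the frame of board between 0.01 and 0.018 m and angle between the x axis of interface and the x axis of board, either way round below 0.2 rad and angle between interface's own z axis and vertical below 0.06 rad and contact force between interface and board above 0.2 N and linear speed of interface below 0.03 m/s and contact force between the fingers and interface below 0.1 N), for 0.2 s.
3. then the headphone amplifier rests on the interface, let go (x of amp in the frame of interface between -0.015 and 0.015 m and y of amp in the frame of interface between -0.012 and 0.012 m and z of amp in the frame of interface between 0.034 and 0.042 m and angle between the x axis of amp and the x axis of interface, either way round below 0.2 rad and angle between amp's own z axis and vertical below 0.06 rad and contact force between amp and interface above 0.2 N and linear speed of amp below 0.03 m/s and contact force between the fingers and amp below 0.1 N), for 0.2 s.
4. then the effects pedal rests on the amplifier, let go (x of pedal in the frame of amp between -0.015 and 0.015 m and y of pedal in the frame of amp between -0.012 and 0.012 m and z of pedal in the frame of amp between 0.028 and 0.036 m and angle between the x axis of pedal and the x axis of amp, either way round below 0.2 rad and angle between pedal's own z axis and vertical below 0.06 rad and contact force between pedal and amp above 0.2 N and linear speed of pedal below 0.03 m/s and contact force between the fingers and pedal below 0.1 N), for 0.2 s.
At the end, for the whole second after the job is handed in: Board level on both risers, middle within 15 mm of their centre line and 115 mm of each centre, square within 0.15 rad. Interface on board, amp on interface, pedal on amp, each upright, within 15 mm lengthwise, 12 mm crosswise and 0.2 rad (either way round) of the one below; all at rest (x of board in the frame of riser_a between -0.015 and 0.015 m and horizontal distance between board and riser_a below 0.115 m and contact force between board and riser_a above 0.1 N and x of board in the frame of riser_b between -0.015 and 0.015 m and horizontal distance between board and riser_b below 0.115 m and contact force between board and riser_b above 0.1 N and height (world z) of board between 0.046 and 0.054 m and angle between board's own z axis and vertical below 0.04 rad and angle between the x axis of board and the y axis of riser_a, either way round below 0.15 rad and x of interface in the frame of board between -0.015 and 0.015 m and y of interface in the frame of board between -0.012 and 0.012 m and z of interface in the frame of board between 0.01 and 0.018 m and angle between the x axis of interface and the x axis of board, either way round below 0.2 rad and angle between each of interface, amp, pedal's own z axis and vertical below 0.06 rad and contact force between interface and board above 0.2 N and x of amp in the frame of interface between -0.015 and 0.015 m and y of amp in the frame of interface between -0.012 and 0.012 m and z of amp in the frame of interface between 0.034 and 0.042 m and angle between the x axis of amp and the x axis of interface, either way round below 0.2 rad and contact force between amp and interface above 0.2 N and x of pedal in the frame of amp between -0.015 and 0.015 m and y of pedal in the frame of amp between -0.012 and 0.012 m and z of pedal in the frame of amp between 0.028 and 0.036 m and angle between the x axis of pedal and the x axis of amp, either way round below 0.2 rad and contact force between pedal and amp above 0.2 N and linear speed of each of board, interface, amp, pedal below 0.02 m/s and angular speed of each of board, interface, amp, pedal below 0.2 rad/s); the robot touches nothing.
It fails at once if the mug, jar or tape is moved more than 25 mm (distance of any of mug, jar, tape from where it was at the start of the episode above 0.025 m).
It fails at once if the board or a box is dropped (moves faster than 0.6 m/s while not held) ((linear speed of board above 0.6 m/s and contact force between the fingers and board below 0.1 N) or (linear speed of interface above 0.6 m/s and contact force between the fingers and interface below 0.1 N) or (linear speed of amp above 0.6 m/s and contact force between the fingers and amp below 0.1 N) or (linear speed of pedal above 0.6 m/s and contact force between the fingers and pedal below 0.1 N)).
It also fails if it takes over 128 s, if anything falls off the work surface, if the arm or the gripper's body presses on something with over 40 N, if the wrist force passes 120 N, or if a joint passes its speed limit or range.

### The arm

A 7-joint arm with a two-finger parallel gripper is mounted at the origin on the work surface. World frame = base frame: x ahead of the robot, y to its left, z up, the work surface at z = 0. Lengths are in m, angles in rad, forces in N, time in s.
With the tool pointing down it reaches from about 0.425 to 0.925 m from the base axis. Payload 6.8 kg.
Tool frame: the origin (TCP) lies midway between the tips of the shut fingers; the grasp point (between the pads) lies 19 mm behind it; x points along the fingers, y is the direction in which the jaws open and shut, and the axes are right-handed (so a half turn about x gives the same grasp; the last joint's range is limited). The gripper opens to 85 mm and grips with 20 to 120 N. Pads are 22 mm wide; open, the fingers measure 114 mm over their backs; the gripper's body (76 mm by 85 mm) begins 54 mm behind the grasp point. The pads swing forward as they close: fully open they stand 13 mm farther back than shut.
Start: joints at [-1.35, 0.477, 0.022, 1.555, -0.011, 1.109, -0.083], TCP at [0.218, 0.639, 0.231] pointing down, gripper open.
Joint ranges: [-2.96, 2.96], [-0.34, 2.1], [-1.41, 1.46], [0.24, 2.44], [-1.37, 4.51], [0.17, 1.92], [-2.96, 2.96]. Speed limits (rad/s): [2.39, 2.39, 3.14, 3.14, 3.14, 3.14, 3.14].

### API

Orientations are given as a rotation vector (axis times angle).
In Python, from bench import r, viewer, nets gives the robot as it stands.
- The arm moves only by the shell command python3 -m pendant 'ROWS' [FORCE]. ROWS is JSON, one flat list of numbers, 5 for each row, row after row: the finger opening in mm, from 0 to 85.4, then the shift along the tool's x, y, z in mm, then the turn about the tool's x in rad. A call has 1 to 20 rows; each row shifts and turns the commanded pose from where the row before left it, along the tool's axes as they then stand; what a row does not reach is not made up. A row lasts 1/8 s, in which the tool goes at most 62.5 mm and 10.7 degrees, less where a joint would pass 70% of its speed; a pose out of reach is approached as far as the arm can. A call with a gripper value outside its range is refused whole. The fingers move at their own pace and stop on an object; FORCE is the grip in N (left out, the last holds). Time passes only in rows, so rows that do not move let the fingers close. It gives the time, the measured TCP pose, the force and the opening at its end, in the units of the state.
- r.get_obs(): the state, without advancing time (a new reading comes with each control period).
- viewer.grab_frame(name): name is "scene" or "top" or "wrist"; returns (picture, depth): 420x560x3 uint8, red, green, blue; 420x560 float32, m along the optical axis (not along the pixel's ray), 0 where there is no reading.
- viewer.calibration(name): a dict with "mtx" (3x3 intrinsics, pixels), "world_to_cam" (4x4, takes a point from world to camera coordinates). Camera axes: x right, y up, looking along -z (the intrinsics and any distortion apply to the point x, -y, -z); pixel columns grow to the right and rows downward; lengths in m; the calibration is good to about 2 mm. A picture is of the moment at which its call begins: read the wrist's pose just before it. calibration takes no time and is no camera call; for the wrist camera it gives the pose at the moment of the call.
- r.hand_in(): hands the job in, once; it reports no verdict.
Trained networks look in the newest picture that a camera, given by its name, has taken for a name from the list of things; names that differ only in an ending like _2 or _b are one class to them, and where a whole thing is asked for, a point or a joint stands for the part that bears it (a point fixed in the world has none). Each returns a list of dicts, best first, with "score" (0 to 1); they miss things now and then, are a little off and sometimes report something else, mostly with a low value. They report only what shows in the picture. A call takes as long as a camera call. They do not tell look-alikes from the thing itself.
- nets.look_for(name, camera): "location" ([x, y, z] in m, in world coordinates, good to about 4 mm: the middle of the surface that is visible of it).
- nets.silhouettes(name, camera): "mask" (420x560 bool, what is visible of it).
The state is a dict: "clock": time; "joints": joint angles; "qvel": joint speeds; "tau": joint torques, N m; "tcp_pos": TCP position; "orientation": TCP orientation; "contact_force": force on the tool from outside, world axes, zero at the start; "moment": the same for the moment, N m; "grip_width": finger opening in m.
Only numpy, scipy, OpenCV 4.12 (cv2) and the standard library are available. Lean on these libraries where they do the work, as an engineer would, in place of code of your own. Each camera call takes 0.05 s, during which the arm holds its last target. There are 200 camera calls.

## Working session

There is one attempt and no reset: what is moved stays moved. The work goes in short steps, Python scripts to look and compute and a shell command to move; the robot and the scene stay as the last step left them, time stands still between calls to the robot, and variables do not carry over. Pictures are saved under pics/ and viewed, about 12 in all and at most 16, crops included, and the job is handed in when it is done.

```bash
ls; mkdir -p pics; python3 - <<'E'
from bench import r, viewer, nets
import cv2
print(r.get_obs())
for c in("scene","top"):
    p,d=viewer.grab_frame(c); cv2.imwrite(f"pics/{c}0.png",p[...,::-1])
    k=viewer.calibration(c); print(c,k)
E
```

```text
pics
{'clock': 0.0, 'joints': array([-1.35008087,  0.47776473,  0.02236662,  1.55648815, -0.01146236,
        1.10926069, -0.08309697]), 'qvel': array([-3.08824848e-04, -3.36066178e-04, -3.24816462e-05,  1.23996179e-03,
       -2.66436702e-04,  9.32730463e-04,  6.42389836e-04]), 'tau': array([ 2.82457449e-04, -5.96456838e+01,  1.60749838e+00, -2.81199753e+01,
        1.23120222e-02,  9.32687894e-03, -1.47738871e-05]), 'tcp_pos': array([0.217821  , 0.63825909, 0.23033446]), 'orientation': array([ 0.25662111,  1.55546744, -0.25944146]), 'contact_force': array([-0.24432211, -0.88281759,  0.48882856]), 'moment': array([ 0.0162163 ,  0.00870971, -0.00234913]), 'grip_width': 0.08493448306939048}
scene {'mtx': array([[513.1729146 ,   0.        , 279.91169864],
       [  0.        , 513.1729146 , 214.35684396],
       [  0.        ,   0.        ,   1.        ]]), 'world_to_cam': array([[-0.46490294,  0.88535836, -0.0024144 ,  0.27746157],
       [-0.71254858, -0.37253892,  0.59454964,  0.34945623],
       [ 0.52549004,  0.27812825,  0.80405528, -1.91559231],
       [ 0.        ,  0.        ,  0.        ,  1.        ]])}
top {'mtx': array([[540.87427333,   0.        , 272.86621799],
       [  0.        , 540.87427333, 215.1346901 ],
       [  0.        ,   0.        ,   1.        ]]), 'world_to_cam': array([[ 0.00776095, -0.9998623 ,  0.01466828, -0.03331679],
       [ 0.99630664,  0.00898613,  0.08539514, -0.54890388],
       [-0.08551519,  0.01395136,  0.99623918, -1.9218261 ],
       [ 0.        ,  0.        ,  0.        ,  1.        ]])}
```

View pics/top0.png

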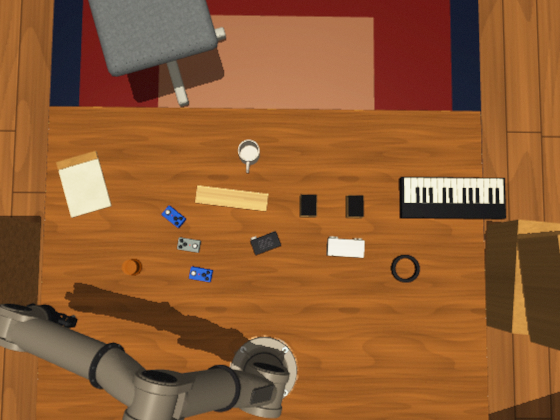

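View pics/scene0.png

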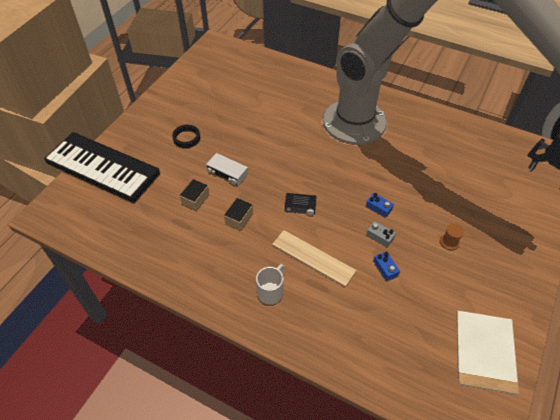

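The top view shows the board at (232,198), the risers at (308,205) and (355,206), the white interface at (346,247), the amp at (265,243) and the grey pedal at (189,244), with blue look-alikes around the pedal. The scene view shows the same layout.

```bash
cat > h.py <<'E'
from bench import r, viewer, nets
import numpy as np, cv2
from scipy.spatial.transform import Rotation as R
def world(cam,d,mask,k=None):
    k=k or viewer.calibration(cam); M=k["mtx"]; v,u=np.nonzero(mask&(d>0)); z=d[v,u]
    P=np.stack([(u-M[0,2])/M[0,0]*z,-(v-M[1,2])/M[1,1]*z,-z,np.ones_like(z)])
    return (np.linalg.inv(k["world_to_cam"])@P)[:3].T
def rect(P):
    (c,s,a)=cv2.minAreaRect((P[:,:2]*1000).astype(np.float32))
    if s[0]<s[1]: s=s[::-1]; a+=90
    a=(a+90)%180-90
    return np.round(c,1),np.round(s,1),round(a,1)
def toppts(cam,d,mask,h,tol=.006,k=None):
    P=world(cam,d,mask,k); return P[abs(P[:,2]-h)<tol]
def tool():
    o=r.get_obs(); Q=R.from_rotvec(o["orientation"]).as_matrix()
    return o["tcp_pos"],Q,o
def go(x,y,z,yaw):
    """rows shift (mm) for TCP target, yaw = world angle deg of jaw axis (tool y)"""
    p,Q,o=tool(); s=Q.T@((np.array([x,y,z])/1000)-p)*1000
    cur=np.degrees(np.arctan2(Q[1,1],Q[0,1])); da=(yaw-cur+90)%180-90
    # tool x points down: turn +about tool x = -world yaw
    print("tcp",np.round(p*1000,1),"jaw yaw",round(cur,1),"axis",np.round(Q[:,0],3),"shift",np.round(s,1),"turn",round(np.radians(-da),3),"(or",round(np.radians(-da)-np.sign(-da)*np.pi,3),") j7",round(o["joints"][6],2))
E
python3 - <<'E'
from h import *
p,d=viewer.grab_frame("top")
H=dict(riser_a=.05,board=.014,interface=.038,amp=.032,pedal=.032,mug=.085,jar=.066,tape=.024)
for n,h in H.items():
    for q in nets.silhouettes(n,"top")[:4]:
        m=q["mask"]; P=world("top",d,m)
        if len(P)<20: continue
        T=P[abs(P[:,2]-h)<.008]
        print(n,round(q["score"],2),"n",m.sum(),"zmed",np.round(np.median(P[:,2]),3),"col",p[m].mean(0).round(),rect(T) if len(T)>5 else None)
tool(); go(0,0,0,0)
E
```

```text
riser_a 0.86 n 423 zmed 0.049 col [49. 38. 27.] (array([ 580.8, -319.9]), array([76.3, 61.1]), 0.1)
riser_a 0.78 n 408 zmed 0.049 col [47. 37. 27.] (array([ 582.5, -153.1]), array([76. , 58.1]), 0.2)
board 0.81 n 1184 zmed 0.015 col [231. 193. 117.] (array([609.5, 124.6]), array([255.5,  64.5]), 82.3)
interface 0.87 n 649 zmed 0.039 col [231. 227. 215.] (array([ 433.6, -285.2]), array([127.1,  63.5]), 86.3)
interface 0.45 n 1270 zmed 0.015 col [230. 191. 115.] None
amp 0.57 n 428 zmed 0.033 col [60. 56. 53.] (array([449.8,  -0.9]), array([97. , 58.9]), -71.0)
amp 0.36 n 259 zmed 0.034 col [138. 138. 126.] (array([439.9, 272.2]), array([77.4, 41.7]), 79.2)
pedal 0.67 n 268 zmed 0.034 col [137. 137. 125.] (array([439.4, 272.5]), array([76.4, 43.1]), 81.7)
pedal 0.53 n 267 zmed 0.034 col [ 61.  98. 171.] (array([336. , 226.9]), array([76.2, 43. ]), 81.1)
pedal 0.51 n 315 zmed 0.033 col [ 62.  87. 149.] (array([540.4, 329.2]), array([79.1, 43.9]), 51.9)
pedal 0.21 n 468 zmed 0.033 col [64. 57. 53.] (array([ 4.514e+02, -4.000e-01]), array([99.3, 62.2]), -70.9)
mug 0.68 n 446 zmed 0.024 col [187. 176. 157.] (array([769.4,  62.2]), array([76.1, 73.5]), -46.9)
jar 0.64 n 267 zmed 0.063 col [156.  82.  20.] (array([360. , 471.1]), array([49.1, 47.7]), -1.5)
tape 0.63 n 330 zmed 0.024 col [48. 38. 30.] (array([ 360.8, -502.7]), array([98.6, 97. ]), 36.2)
tcp [218.  638.9 231.3] jaw yaw 71.2 axis [-0. -0. -1.] shift [ 231.3 -675.     0. ] turn 1.242 (or -1.9 ) j7 -0.08
```

```bash
python3 - <<'E'
from h import *
go(609.5,124.6,230,-7.7)
k=viewer.calibration("wrist"); p,Q,o=tool(); C=np.linalg.inv(k["world_to_cam"]); print(Q.T@(C[:3,3]-p), Q.T@C[:3,:3], k["mtx"])
E
```

```text
tcp [218.  638.9 231.3] jaw yaw 71.2 axis [-0. -0. -1.] shift [   1.3 -360.3  536.6] turn 1.376 (or -1.765 ) j7 -0.08
[-0.14257103 -0.0007431  -0.08306064] [[-9.19734072e-04  3.28075642e-01 -9.44651008e-01]
 [ 9.99999428e-01  8.17242947e-04 -6.89795528e-04]
 [ 5.45704264e-04 -9.44651103e-01 -3.28076206e-01]] [[325.25558258   0.         275.50553815]
 [  0.         325.25558258 209.41510407]
 [  0.           0.           1.        ]]
```

```bash
python3 -m pendant '[85,0,-24,35.8,0, 85,0,-24,35.8,0, 85,0,-24,35.8,0, 85,0,-24,35.8,0, 85,0,-24,35.8,0, 85,0,-24,35.8,0, 85,0,-24,35.8,0, 85,0,-24,35.8,0, 85,0,-24,35.8,0, 85,0,-24,35.8,0, 85,0,-24,35.8,0, 85,0,-24,35.8,0, 85,0,-24,35.8,0, 85,0,-24,35.8,0, 85,0,-24,35.8,0]' 40
python3 -m pendant '[85,0,0,0,0.172, 85,0,0,0,0.172, 85,0,0,0,0.172, 85,0,0,0,0.172, 85,0,0,0,0.172, 85,0,0,0,0.172, 85,0,0,0,0.172, 85,0,0,0,0.172, 85,0,0,0,0, 85,0,0,0,0]'
cat > look.py <<'E'
from h import *
import sys
# look.py name height pic
n,h=sys.argv[1],float(sys.argv[2])
k=viewer.calibration("wrist"); p,d=viewer.grab_frame("wrist")
if len(sys.argv)>3: cv2.imwrite(f"pics/{sys.argv[3]}.png",p[...,::-1])
for q in nets.silhouettes(n,"wrist")[:3]:
    P=world("wrist",d,q["mask"],k); T=P[abs(P[:,2]-h)<.005]
    v,u=np.nonzero(q["mask"])
    print(n,round(q["score"],2),"px",u.min(),u.max(),v.min(),v.max(),"z",np.round(np.median(P[:,2]),3),rect(T) if len(T)>5 else None)
go(0,0,0,0)
E
python3 look.py board .014 w1
```

```text
clock: 2.42
tcp_pos: [0.6107, 0.1237, 0.2315]
orientation: [0.258, 1.555, -0.258]
contact_force: [-0.2, -0.5, -0.2]
grip_width: 0.0851
clock: 3.68
tcp_pos: [0.6099, 0.1249, 0.2313]
orientation: [1.305, 1.145, -1.305]
contact_force: [-0.4, -0.7, 0.1]
grip_width: 0.0848
board 0.63 px 245 307 51 277 z 0.014 (array([613.9, 121.3]), array([259.9,  64.1]), 83.6)
tcp [609.9 124.7 231.3] jaw yaw -7.6 axis [ 0.  0. -1.] shift [ 231.3 -588.2  203.9] turn -0.132 (or 3.01 ) j7 -0.21
```

```bash
python3 -c "
from h import *
go(613,122,0,-6.5)"
```

```text
tcp [609.9 124.7 231.3] jaw yaw -7.6 axis [ 0.  0. -1.] shift [231.3   3.4   2.4] turn -0.018 (or 3.123 ) j7 -0.21
```

View pics/w1.png

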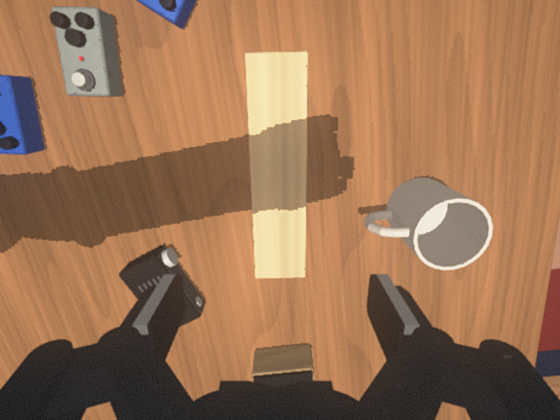

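The wrist view shows the whole board at columns 247–307, rows 52–277, with the mug (handle at 365,215) clear to the right. I'm descending now.

```bash
python3 -m pendant '[85,0,3.4,2.4,-0.018, 85,40,0,0,0, 85,40,0,0,0, 85,40,0,0,0, 85,40,0,0,0, 85,40,0,0,0, 85,20,0,0,0, 85,8,0,0,0, 85,3,0,0,0, 85,0,0,0,0, 50,0,0,0,0, 50,0,0,0,0, 50,0,0,0,0, 50,0,0,0,0, 50,0,0,0,0]' 50; python3 -m pendant '[50,-5,0,0,0, 50,-10,0,0,0, 50,-20,0,0,0, 50,-40,0,0,0, 50,-40,0,0,0, 50,-35,0,0,0, 50,0,0,0,0]'; python3 -c "
from h import *
go(581.8,-236.5,130,0)"
```

```text
clock: 5.65
tcp_pos: [0.6137, 0.1222, 0.0016]
orientation: [1.295, 1.152, -1.293]
contact_force: [-1.7, -0.2, 6.2]
grip_width: 0.0624
clock: 6.52
tcp_pos: [0.6152, 0.122, 0.1545]
orientation: [1.299, 1.149, -1.288]
contact_force: [0.1, 0.0, -1.4]
grip_width: 0.0623
tcp [615.2 122.  154.5] jaw yaw -6.7 axis [ 0.007  0.002 -1.   ] shift [ 23.5   8.3 360. ] turn -0.116 (or 3.025 ) j7 -0.14
```

```bash
python3 - <<'E'
from h import *
p,d=viewer.grab_frame("scene")
for n,h in (("riser_a",.05),("interface",.038),("amp",.032),("pedal",.032)):
  for q in nets.silhouettes(n,"scene")[:2]:
    T=toppts("scene",d,q["mask"],h); print(n,round(q["score"],2),p[q["mask"]].mean(0).round(),rect(T) if len(T)>5 else None)
go(581.8,-236.5,155,0)
E
```

```text
riser_a 0.9 [77. 63. 50.] (array([ 589.6, -153.4]), array([82.3, 59.2]), 0.8)
riser_a 0.74 [74. 62. 50.] (array([ 588.7, -321. ]), array([83.3, 61.6]), -2.3)
interface 0.91 [165. 157. 146.] (array([ 440.9, -287.7]), array([131.8,  65.7]), 87.9)
interface 0.57 [73. 62. 50.] (array([ 590.4, -321.8]), array([82.1, 61.7]), -1.7)
amp 0.84 [53. 49. 48.] (array([460.2, -15.9]), array([69.3, 57.7]), -70.7)
pedal 0.87 [106. 102.  94.] (array([447.6, 271.9]), array([77.6, 51.1]), 81.9)
pedal 0.69 [ 49.  69. 116.] (array([344.8, 227.6]), array([75.8, 44.3]), 82.1)
tcp [612.  121.8 149.1] jaw yaw -6.6 axis [-0.002 -0.001 -1.   ] shift [ -5.6  11.5 359.4] turn -0.116 (or 3.026 ) j7 -0.14
```

```bash
python3 -m pendant '[50,0,1.5,18,0, 50,0,1.5,36,0, 50,0,1.5,36,0, 50,0,1.5,36,0, 50,0,1.5,36,0, 50,0,1.5,36,0, 50,0,1.5,36,0, 50,0,1.5,36,0, 50,0,1.5,36,0, 50,0,1.5,36,0, 50,0,0,17.5,0, 50,0,0,0,-0.116, 50,0,0,0,0]'; python3 - <<'E'
from h import *
go(585.5,-237,58,0)
for c in("top","scene"):
  p,d=viewer.grab_frame(c)
  for n,h in (("riser_a",.05),("board",.16)):
   for q in nets.silhouettes(n,c)[:2]:
    P=world(c,d,q["mask"]);T=P[abs(P[:,2]-h)<.012] if n!="board" else P; print(c,n,round(q["score"],2),np.median(P[:,2]).round(3),rect(T) if len(T)>5 else None)
  if c=="scene": cv2.imwrite("pics/s1.png",p[100:300,100:400,::-1].repeat(2,0).repeat(2,1))
E
```

```text
clock: 8.4
tcp_pos: [0.5858, -0.2368, 0.1499]
orientation: [1.21, 1.21, -1.21]
contact_force: [-1.3, 0.4, -0.7]
grip_width: 0.062
tcp [ 585.8 -236.8  149.9] jaw yaw -0.1 axis [-0.001  0.001 -1.   ] shift [91.9 -0.3  0.3] turn -0.001 (or 3.14 ) j7 0.56
top riser_a 0.54 0.049 (array([ 552.1, -151.5]), array([53.7, 15. ]), -89.6)
top riser_a 0.46 0.05 (array([ 551.8, -333.2]), array([33. , 18.4]), -87.8)
top board 0.71 0.163 (array([ 583.7, -235.2]), array([256.9,  62.9]), -89.4)
scene riser_a 0.83 0.046 (array([ 591.2, -152.9]), array([77. , 61.4]), 1.0)
scene riser_a 0.68 0.045 (array([ 593. , -321.2]), array([77.7, 66.4]), 0.3)
scene board 0.8 0.161 (array([ 604. , -234.4]), array([259.7,  96.8]), -88.6)
scene board 0.6 0.047 (array([359.8, 483. ]), array([84.9, 59.4]), -55.7)
```

View pics/s1.png

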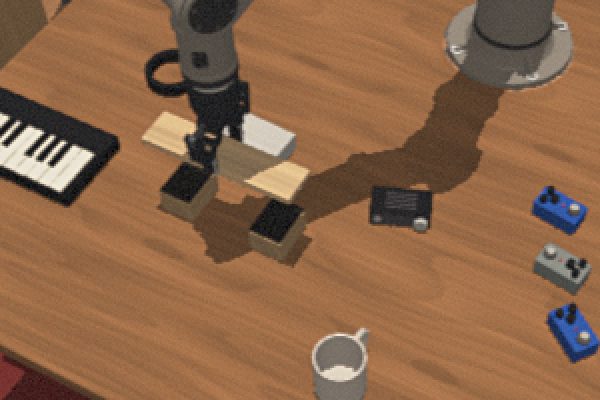

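The board (crop centre about 225,155) hangs level over both black-topped risers at (188,185) and (277,220), in line with them.

```bash
python3 -m pendant '[50,30,-1,0,0, 50,30,0,0,0, 50,20,0,0,0, 50,10,0,0,0, 50,5,0,0,0, 50,0,0,0,0, 50,2,0,0,0, 50,0,0,0,0, 50,0,0,0,0]'
```

```text
clock: 9.82
tcp_pos: [0.5854, -0.2369, 0.0536]
orientation: [1.209, 1.209, -1.209]
contact_force: [-0.7, -0.3, -1.1]
grip_width: 0.0622
```

```bash
python3 -m pendant '[50,1,0,0,0, 50,1,0,0,0, 50,0,0,0,0, 50,0,0,0,0]';python3 -m pendant '[50,1,0,0,0, 50,0.5,0,0,0, 50,0,0,0,0]'
```

```text
clock: 10.32
tcp_pos: [0.5853, -0.2369, 0.0517]
orientation: [1.21, 1.209, -1.209]
contact_force: [-2.8, 1.4, 4.8]
grip_width: 0.062
clock: 10.7
tcp_pos: [0.5854, -0.2369, 0.0516]
orientation: [1.21, 1.209, -1.208]
contact_force: [-6.8, 3.1, 17.5]
grip_width: 0.0624
```

```bash
python3 -m pendant '[50,-1,0,0,0, 66,0,0,0,0, 72,0,0,0,0, 85,0,0,0,0, 85,0,0,0,0, 85,0,0,0,0, 85,-10,0,0,0, 85,-30,0,0,0, 85,-40,0,0,0, 85,-40,0,0,0, 85,-30,0,0,0, 85,-10,0,0,0]'; python3 - <<'E'
from h import *
p,d=viewer.grab_frame("scene")
for n,h in (("riser_a",.05),("board",.064)):
   for q in nets.silhouettes(n,"scene")[:2]:
    P=world("scene",d,q["mask"]);T=P[abs(P[:,2]-h)<.006]; print(n,round(q["score"],2),np.median(P[:,2]).round(3),rect(T) if len(T)>5 else None)
cv2.imwrite("pics/s2.png",p[120:300,130:350,::-1].repeat(3,0).repeat(3,1))
go(437,-230,215,0)
E
```

```text
clock: 12.2
tcp_pos: [0.5861, -0.2375, 0.2134]
orientation: [1.211, 1.206, -1.207]
contact_force: [0.1, 0.1, 0.6]
grip_width: 0.0853
riser_a 0.58 0.027 (array([ 623.7, -143.6]), array([74.6, 17.8]), -81.8)
riser_a 0.53 0.03 (array([ 624.6, -318.8]), array([52.2,  8.7]), 88.0)
board 0.66 0.063 (array([ 589.4, -236.4]), array([260.9,  69.7]), -89.8)
tcp [ 585.1 -236.7  210.5] jaw yaw 0.0 axis [-0.  0. -1.] shift [  -4.5 -148.1   -6.7] turn 0.0 (or -3.141 ) j7 0.53
```

View pics/s2.png

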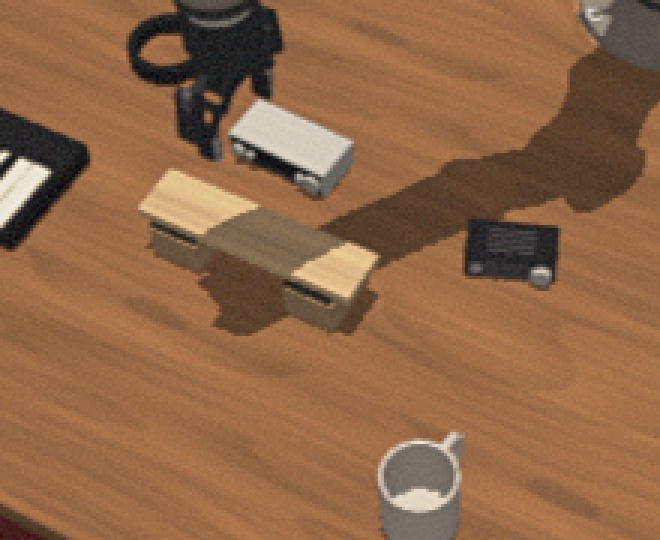

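The board rests across both risers (crop 140–378, 170–300), and both risers show evenly beneath it. Next is the interface.

```bash
python3 -m pendant '[85,0,-21,7,0, 85,0,-21,7,0, 85,0,-21,7,0, 85,0,-21,7,0, 85,0,-21,7,0, 85,0,-21,8,0, 85,0,-22,8,0.05, 85,0,0,0,0, 85,0,0,0,0]'; python3 look.py interface .038 w2
```

```text
clock: 13.48
tcp_pos: [0.4378, -0.2877, 0.211]
orientation: [1.246, 1.185, -1.245]
contact_force: [1.3, -0.1, 0.8]
grip_width: 0.0846
interface 0.66 px 241 312 118 245 z 0.038 (array([ 437. , -289.5]), array([129.6,  62.6]), 86.7)
tcp [ 438.2 -287.5  210.8] jaw yaw -2.8 axis [ 0. -0. -1.] shift [ 210.6 -451.7 -265.8] turn -0.049 (or 3.093 ) j7 0.61
```

View pics/w2.png

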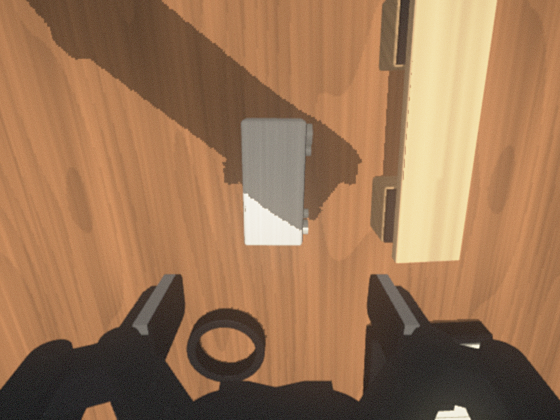

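The wrist view shows the interface at columns 241–312, rows 118–245, between the jaws, with knobs on the right (+x) face near rows 138 and 220 and its middle free.

```bash
python3 -m pendant '[85,0,-1.2,2,0.008, 85,40,0,0,0, 85,40,0,0,0, 85,40,0,0,0, 85,40,0,0,0, 85,30,0,0,0, 85,14,0,0,0, 85,0,0,0,0, 50,0,0,0,0, 50,0,0,0,0, 50,0,0,0,0, 50,0,0,0,0, 50,0,0,0,0]' 60; python3 -m pendant '[50,-5,0,0,0, 50,-10,0,0,0, 50,-20,0,0,0, 50,-40,0,0,0, 50,-40,0,0,0, 50,-35,0,0,0, 50,0,0,0,0, 50,0,0,0,0]'; python3 -c "
from h import *
go(585.3,-234.5,158,0)"
```

```text
clock: 15.2
tcp_pos: [0.4366, -0.2903, 0.0081]
orientation: [1.252, 1.179, -1.251]
contact_force: [-1.8, -0.2, 5.5]
grip_width: 0.0611
clock: 16.2
tcp_pos: [0.4353, -0.2891, 0.1561]
orientation: [1.252, 1.183, -1.252]
contact_force: [-0.0, 0.2, -5.7]
grip_width: 0.0608
tcp [ 435.3 -289.1  156.1] jaw yaw -3.3 axis [-0.001  0.001 -1.   ] shift [ -2.  146.6 -63.2] turn -0.058 (or 3.084 ) j7 0.68
```

```bash
python3 -m pendant '[50,0,16.8,-7,0, 50,0,26,-10.6,0, 50,0,26,-10.6,0, 50,0,26,-10.6,0, 50,0,26,-10.6,0, 50,0,26,-10.2,-0.058, 50,0,0,0,0, 50,0,0,0,0]'; python3 -c "
from h import *
go(585.4,-237.7,76,0)"; python3 look.py interface .186;
```

```text
clock: 17.2
tcp_pos: [0.5854, -0.2384, 0.1553]
orientation: [1.208, 1.211, -1.211]
contact_force: [-1.0, -0.5, -4.7]
grip_width: 0.0609
tcp [ 585.4 -238.4  155.3] jaw yaw -0.0 axis [-0.003  0.    -1.   ] shift [79.3  0.2 -0.7] turn -0.0 (or 3.142 ) j7 0.57
interface 0.86 px 189 374 140 390 z 0.185 (array([ 586.8, -228. ]), array([110.3,  62.8]), 90.0)
tcp [ 585.  -239.2  156. ] jaw yaw -0.1 axis [-0.002  0.    -1.   ] shift [ 157.1 -585.  -238.4] turn -0.001 (or 3.14 ) j7 0.57
```

```bash
python3 -m pendant '[50,30,0,-1,0, 50,25,0,0,0, 50,13,0,0,0, 50,6,0,0,0, 50,4,0,0,0, 50,2,0,0,0, 50,0,0,0,0, 50,0,0,0,0]'; python3 -m pendant '[50,1,0,0,0, 50,1,0,0,0, 50,0,0,0,0, 50,0,0,0,0]'
```

```text
clock: 18.3
tcp_pos: [0.5862, -0.2379, 0.0772]
orientation: [1.209, 1.209, -1.209]
contact_force: [0.1, -0.0, -5.0]
grip_width: 0.061
clock: 18.8
tcp_pos: [0.586, -0.2379, 0.0748]
orientation: [1.209, 1.209, -1.209]
contact_force: [-0.1, 0.4, -4.8]
grip_width: 0.0606
```

```bash
python3 -m pendant '[50,1,0,0,0, 50,1,0,0,0, 50,0,0,0,0, 50,0,0,0,0]'; python3 -m pendant '[50,0.7,0,0,0, 50,0,0,0,0]'
```

```text
clock: 19.3
tcp_pos: [0.586, -0.2379, 0.0728]
orientation: [1.209, 1.209, -1.209]
contact_force: [-0.5, -0.4, -4.7]
grip_width: 0.0609
clock: 19.55
tcp_pos: [0.5861, -0.2379, 0.0723]
orientation: [1.209, 1.209, -1.209]
contact_force: [-0.4, 1.9, -3.1]
grip_width: 0.0609
```

```bash
python3 -m pendant '[50,0.7,0,0,0, 50,0,0,0,0]'; python3 -m pendant '[62,0,0,0,0, 66,0,0,0,0, 72,0,0,0,0, 85,0,0,0,0, 85,0,0,0,0, 85,0,0,0,0, 85,-10,0,0,0, 85,-30,0,0,0, 85,-40,0,0,0, 85,-40,0,0,0, 85,-25,0,0,0, 85,-5,0,0,0, 85,0,0,0,0]'; python3 look.py interface .102 w3; python3 - <<'E'
from h import *
k=viewer.calibration("wrist");p,d=viewer.grab_frame("wrist")
for q in nets.silhouettes("board","wrist")[:1]:
    T=toppts("wrist",d,q["mask"],.064,k=k); print(q["score"],rect(T))
go(450,-1,215,19)
E
```

```text
clock: 19.8
tcp_pos: [0.5861, -0.2379, 0.0722]
orientation: [1.21, 1.209, -1.209]
contact_force: [-3.5, 1.7, 6.2]
grip_width: 0.061
clock: 21.42
tcp_pos: [0.5858, -0.2376, 0.2211]
orientation: [1.209, 1.21, -1.209]
contact_force: [-0.4, -0.4, -0.5]
grip_width: 0.0854
interface 0.61 px 237 322 119 269 z 0.102 (array([ 587.7, -237.5]), array([129.4,  62.6]), 90.0)
tcp [ 585.3 -237.4  220.1] jaw yaw 0.0 axis [-0.002  0.001 -1.   ] shift [ 221.4 -584.8 -237.3] turn 0.0 (or -3.142 ) j7 0.53
0.64 (array([ 586.5, -237.9]), array([260.2,  63.8]), 90.0)
tcp [ 585.4 -237.5  220.1] jaw yaw -0.0 axis [-0.002  0.001 -1.   ] shift [   5.5 -135.3 -236.5] turn -0.332 (or 2.81 ) j7 0.53
```

View pics/w3.png

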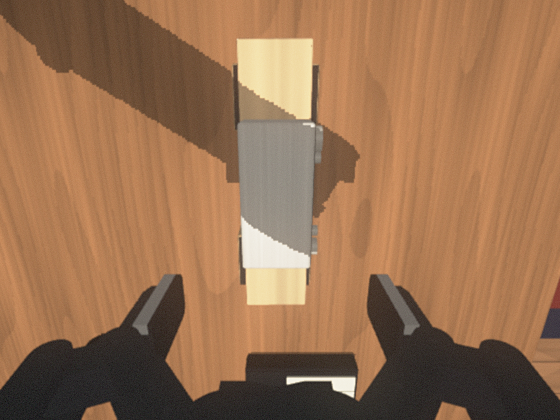

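The interface sits centred on the board (columns 237–322, rows 119–269), with the board ends showing evenly above and below. Now the amp.

```bash
python3 -m pendant '[85,0,-14,-25,0, 85,0,-20,-35,0, 85,0,-20,-35,0, 85,0,-20,-35,0, 85,0,-20,-35,0, 85,0,-20,-35,0, 85,0,-18,-35.5,0, 85,5,0,0,-0.166, 85,0,0,0,-0.166, 85,0,0,0,0, 85,0,0,0,0]'; python3 look.py amp .032 w4
```

```text
clock: 23.0
tcp_pos: [0.4539, -0.0026, 0.2161]
orientation: [0.964, 1.347, -0.964]
contact_force: [-0.0, -0.8, 1.0]
grip_width: 0.0851
amp 0.67 px 243 306 129 226 z 0.032 (array([454.7,  -1.5]), array([99.5, 63.6]), -69.1)
tcp [454.   -2.5 216.3] jaw yaw 18.9 axis [-0. -0. -1.] shift [ 216.4 -428.7 -149.4] turn 0.33 (or -2.812 ) j7 0.28
```

View pics/w4.png

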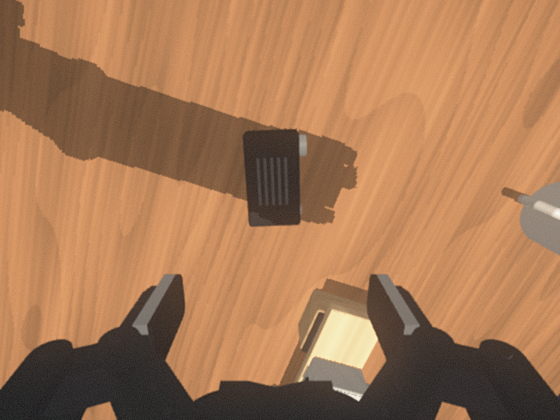

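The amp is at columns 243–299, rows 129–226, with its knob at (303,145) on the +x side. I'll refit it without the knob.

```bash
python3 - <<'E'
from h import *
k=viewer.calibration("wrist");p,d=viewer.grab_frame("wrist")
q=nets.silhouettes("amp","wrist")[0]
m=cv2.morphologyEx(q["mask"].astype(np.uint8),cv2.MORPH_OPEN,np.ones((31,31)))>0
c,s,a=rect(toppts("wrist",d,m,.032,.003,k)); print(c,s,a); go(c[0],c[1],7,a+90)
E
```

```text
[451.2  -2. ] [98.5 55.6] -69.8
tcp [454.   -2.5 216.3] jaw yaw 18.9 axis [-0. -0. -1.] shift [209.3  -2.5  -1.3] turn -0.022 (or 3.12 ) j7 0.28
```

```bash
python3 -m pendant '[85,0,-2.5,-1.3,-0.02, 85,40,0,0,0, 85,40,0,0,0, 85,40,0,0,0, 85,40,0,0,0, 85,30,0,0,0, 85,19,0,0,0, 85,0,0,0,0, 45,0,0,0,0, 45,0,0,0,0, 45,0,0,0,0, 45,0,0,0,0, 45,0,0,0,0]' 60; python3 -m pendant '[45,-5,0,0,0, 45,-10,0,0,0, 45,-20,0,0,0, 45,-40,0,0,0, 45,-40,0,0,0, 45,-40,0,0,0, 45,-15,0,0,0, 45,0,0,0,0, 45,0,0,0,0]'; python3 -c "
from h import *
go(586.3,-237.8,180,0)"
```

```text
clock: 24.82
tcp_pos: [0.4519, -0.0018, 0.0086]
orientation: [0.947, 1.354, -0.945]
contact_force: [-1.0, -0.2, 5.0]
grip_width: 0.0551
clock: 25.95
tcp_pos: [0.4501, -0.0019, 0.1761]
orientation: [0.945, 1.357, -0.948]
contact_force: [0.2, 0.7, -1.3]
grip_width: 0.0546
tcp [450.1  -1.9 176.1] jaw yaw 20.2 axis [-0.002 -0.    -1.   ] shift [ -4.1  46.5 268.4] turn 0.352 (or -2.789 ) j7 0.36
```

```bash
python3 -m pendant '[45,0,2.6,20.4,0, 45,0,7,36,0, 45,0,7,36,0, 45,0,7,36,0, 45,0,7,36,0, 45,0,7,36,0, 45,0,7,36,0, 45,0,2,32,0, 45,0,0,0,0.176, 45,0,0,0,0.176, 45,0,0,0,0, 45,0,0,0,0]'; python3 -c "
from h import *
go(586.4,-237.8,110,0)"; python3 look.py amp .2
```

```text
clock: 27.45
tcp_pos: [0.587, -0.2375, 0.1762]
orientation: [1.206, 1.213, -1.208]
contact_force: [-0.1, -1.1, -2.6]
grip_width: 0.0547
tcp [ 587.  -237.5  176.2] jaw yaw 0.2 axis [-0.002  0.    -1.   ] shift [66.2 -0.4  0.3] turn 0.004 (or -3.138 ) j7 0.61
amp 0.65 px 204 362 174 386 z 0.199 (array([ 591.9, -236.5]), array([97.1, 63.8]), -89.5)
tcp [ 587.2 -237.7  176.9] jaw yaw 0.1 axis [-0.001  0.    -1.   ] shift [ 177.4 -586.6 -238.9] turn 0.002 (or -3.139 ) j7 0.61
```

```bash
python3 -m pendant '[45,25,0,0,0, 45,20,0,0,0, 45,10,0,0,0, 45,5,0,0,0, 45,2,0,0,0, 45,1,0,0,0, 45,0,0,0,0, 45,0,0,0,0]'; python3 -m pendant '[45,1,0,0,0, 45,1,0,0,0, 45,0,0,0,0, 45,0,0,0,0]'
```

```text
clock: 28.55
tcp_pos: [0.5877, -0.2379, 0.1147]
orientation: [1.209, 1.209, -1.209]
contact_force: [0.6, 0.4, -1.4]
grip_width: 0.0547
clock: 29.05
tcp_pos: [0.5875, -0.2378, 0.1124]
orientation: [1.209, 1.209, -1.209]
contact_force: [0.8, 0.1, -2.6]
grip_width: 0.055
```

```bash
python3 -m pendant '[45,1,-1,0,0, 45,0.7,0,0,0, 45,0,0,0,0]'; python3 -m pendant '[45,0.6,0,0,0, 45,0,0,0,0]'
```

```text
clock: 29.42
tcp_pos: [0.5864, -0.2379, 0.1107]
orientation: [1.209, 1.209, -1.209]
contact_force: [-0.5, 0.0, -1.2]
grip_width: 0.0549
clock: 29.68
tcp_pos: [0.5865, -0.2379, 0.1107]
orientation: [1.21, 1.209, -1.209]
contact_force: [-2.8, 1.4, 5.5]
grip_width: 0.0547
```

Contact is made, so I'll release, back off and look.

```bash
python3 -m pendant '[56,0,0,0,0, 60,0,0,0,0, 68,0,0,0,0, 85,0,0,0,0, 85,0,0,0,0, 85,0,0,0,0, 85,-10,0,0,0, 85,-30,0,0,0, 85,-40,0,0,0, 85,-40,0,0,0, 85,-20,0,0,0, 85,-5,0,0,0, 85,0,0,0,0]'; python3 - <<'E'
from h import *
k=viewer.calibration("wrist");p,d=viewer.grab_frame("wrist"); cv2.imwrite("pics/w5.png",p[...,::-1])
for n,h in (("amp",.134),("interface",.102)):
  for q in nets.silhouettes(n,"wrist")[:1]:
    m=cv2.morphologyEx(q["mask"].astype(np.uint8),cv2.MORPH_OPEN,np.ones((31,31)))>0 if n=="amp" else q["mask"]
    print(n,q["score"],rect(toppts("wrist",d,m,h,k=k)))
go(443,272,230,-9)
E
```

```text
clock: 31.3
tcp_pos: [0.586, -0.2374, 0.2541]
orientation: [1.209, 1.211, -1.21]
contact_force: [0.3, -0.4, -0.2]
grip_width: 0.0854
amp 0.78 (array([ 588.2, -237.7]), array([98.5, 56.6]), -89.8)
interface 0.62 (array([ 587.7, -233.3]), array([121.9,  62.7]), -89.8)
tcp [ 585.8 -237.4  253.6] jaw yaw 0.0 axis [-0.003  0.001 -1.   ] shift [  24.2 -142.7 -509.4] turn 0.157 (or -2.984 ) j7 0.56
```

View pics/w5.png

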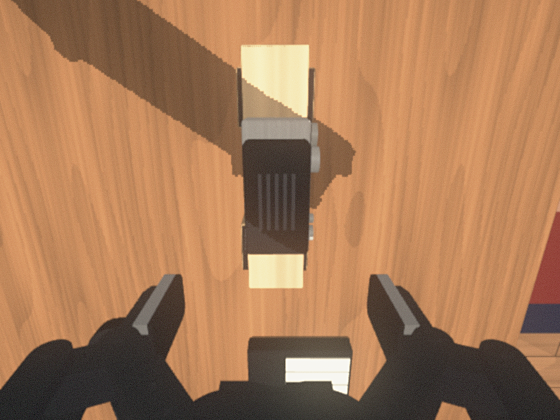

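The amp is centred on the interface (columns 243–311, rows 139–254), and the strips of interface and board around it look even; part of the interface is hidden. Now the grey pedal.

```bash
python3 -m pendant '[80,0,-4,-16,0, 80,0,-10,-35.2,0, 80,0,-10,-35.2,0, 80,0,-10,-35.2,0, 80,0,-10,-35.2,0, 80,0,-10,-35.2,0, 80,0,-10,-35.2,0, 80,0,-10,-35.2,0, 80,0,-10,-35.2,0, 80,0,-10,-35.2,0, 80,0,-10,-35.2,0, 80,0,-10,-35.2,0, 80,0,-10,-35.2,0, 80,0,-10,-35.2,0, 80,0,-8.7,-35.2,0, 80,24,0,0,0.157, 80,0,0,0,0, 80,0,0,0,0]'; python3 - <<'E'
from h import *
k=viewer.calibration("wrist");p,d=viewer.grab_frame("wrist"); cv2.imwrite("pics/w6.png",p[...,::-1])
for q in nets.silhouettes("pedal","wrist")[:3]:
    c,s,a=rect(toppts("wrist",d,q["mask"],.032,.004,k)); print(q["score"],p[q["mask"]].mean(0).round(),c,s,a); go(c[0],c[1],6,a+90)
E
```

```text
clock: 33.7
tcp_pos: [0.4437, 0.2707, 0.2315]
orientation: [1.322, 1.132, -1.322]
contact_force: [0.4, -0.1, 0.3]
grip_width: 0.0802
0.89 [ 79.  83. 120.] [339.4 227.6] [77.3 44.2] 80.5
tcp [444.2 270.8 231.9] jaw yaw -8.9 axis [ 0.001  0.001 -1.   ] shift [225.8 -97.   59.2] turn 0.01 (or -3.132 ) j7 -0.68
0.84 [106. 100.  93.] [443.1 271.8] [76.7 43.7] 81.1
tcp [444.2 270.8 231.9] jaw yaw -8.9 axis [ 0.001  0.001 -1.   ] shift [225.9  -1.4  -0.6] turn -0.001 (or 3.141 ) j7 -0.68
0.56 [104. 120. 179.] [544.  327.8] [78.2 44.3] 51.7
tcp [444.2 270.8 231.9] jaw yaw -8.9 axis [ 0.001  0.001 -1.   ] shift [226.   89.6 -71.6] turn 0.512 (or -2.629 ) j7 -0.68
```

View pics/w6.png

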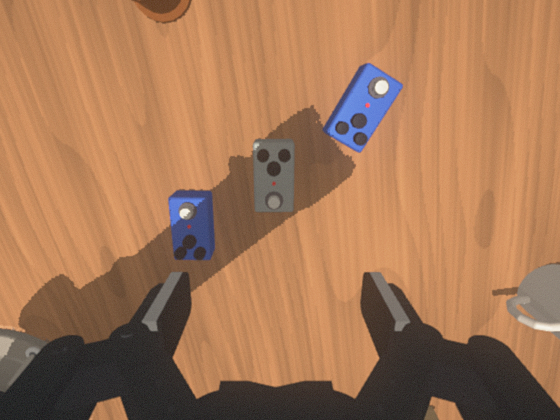

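The grey pedal is at (274,175) between the jaws; blue ones are at (190,225) and (363,108), clear of the fingers.

```bash
python3 -m pendant '[75,0,-1.2,-0.6,0, 75,40,0,0,0, 75,40,0,0,0, 75,40,0,0,0, 75,40,0,0,0, 75,40,0,0,0, 75,24,0,0,0, 75,0,0,0,0, 35,0,0,0,0, 35,0,0,0,0, 35,0,0,0,0, 35,0,0,0,0, 35,0,0,0,0, 35,0,0,0,0]' 50; python3 -m pendant '[35,-5,0,0,0, 35,-10,0,0,0, 35,-20,0,0,0, 35,-40,0,0,0, 35,-40,0,0,0, 35,-40,0,0,0, 35,-40,0,0,0, 35,0,0,0,0, 35,0,0,0,0]'; python3 -c "
from h import *
go(586.5,-237.8,210,0)"
```

```text
clock: 35.55
tcp_pos: [0.4436, 0.2724, 0.0086]
orientation: [1.326, 1.131, -1.322]
contact_force: [-0.3, -0.8, 6.7]
grip_width: 0.0429
clock: 36.67
tcp_pos: [0.442, 0.2715, 0.2017]
orientation: [1.323, 1.131, -1.325]
contact_force: [0.3, -1.3, -2.5]
grip_width: 0.0431
tcp [442.  271.5 201.7] jaw yaw -9.0 axis [-0.001 -0.    -1.   ] shift [ -8.4 222.3 480.4] turn -0.157 (or 2.985 ) j7 -0.65
```

```bash
python3 -m pendant '[35,0,7.3,16,0, 35,0,15,32.4,0, 35,0,15,32.4,0, 35,0,15,32.4,0, 35,0,15,32.4,0, 35,0,15,32.4,0, 35,0,15,32.4,0, 35,0,15,32.4,0, 35,0,15,32.4,0, 35,0,15,32.4,0, 35,0,15,32.4,0, 35,0,15,32.4,0, 35,0,15,32.4,0, 35,0,15,32.4,0, 35,0,15,32.4,0, 35,0,5,11,0, 35,0,0,0,-0.157, 35,0,0,0,0, 35,0,0,0,0]'; python3 -c "
from h import *
go(586.6,-237.8,143,0)"; python3 look.py pedal .225
```

```text
clock: 39.05
tcp_pos: [0.5867, -0.2372, 0.2017]
orientation: [1.211, 1.209, -1.211]
contact_force: [-0.3, 0.1, -1.0]
grip_width: 0.0431
tcp [ 586.7 -237.2  201.7] jaw yaw -0.1 axis [-0.001  0.001 -1.   ] shift [58.7 -0.   0.7] turn -0.002 (or 3.139 ) j7 0.57
pedal 0.8 px 222 330 199 380 z 0.225 (array([ 587.8, -238. ]), array([78. , 44.3]), 89.9)
tcp [ 587.  -237.2  201.9] jaw yaw -0.1 axis [-0.  0. -1.] shift [ 202.2 -587.1 -236.4] turn -0.001 (or 3.14 ) j7 0.57
```

```bash
python3 -m pendant '[35,20,0,0,0, 35,18,0,0,0, 35,10,0,0,0, 35,5,0,0,0, 35,2,0,0,0, 35,0,0,0,0, 35,0,0,0,0]'; python3 -m pendant '[35,1,0,0,0, 35,1,0,0,0, 35,1,0,0,0, 35,0,0,0,0, 35,0,0,0,0]'
```

```text
clock: 40.02
tcp_pos: [0.5874, -0.2379, 0.1476]
orientation: [1.21, 1.208, -1.209]
contact_force: [-0.8, -0.2, -1.8]
grip_width: 0.0433
clock: 40.65
tcp_pos: [0.5871, -0.2377, 0.1441]
orientation: [1.209, 1.209, -1.209]
contact_force: [-0.0, 0.7, -1.9]
grip_width: 0.0429
```

```bash
python3 -m pendant '[35,1,0,0,0, 35,0.6,0,0,0, 35,0,0,0,0]'; python3 -m pendant '[35,0.6,0,0,0, 35,0,0,0,0]'
```

```text
clock: 41.02
tcp_pos: [0.5871, -0.2377, 0.1427]
orientation: [1.209, 1.209, -1.209]
contact_force: [-0.9, 0.4, 0.8]
grip_width: 0.0433
clock: 41.28
tcp_pos: [0.5871, -0.2377, 0.1427]
orientation: [1.21, 1.209, -1.209]
contact_force: [-3.0, 1.1, 6.0]
grip_width: 0.0435
```

```bash
python3 -m pendant '[44,0,0,0,0, 48,0,0,0,0, 56,0,0,0,0, 75,0,0,0,0, 85,0,0,0,0, 85,0,0,0,0, 85,-10,0,0,0, 85,-30,0,0,0, 85,-40,0,0,0, 85,-40,0,0,0, 85,-20,0,0,0, 85,-5,0,0,0, 85,0,0,0,0, 85,0,0,0,0]'; python3 - <<'E'
from h import *
k=viewer.calibration("wrist");p,d=viewer.grab_frame("wrist"); cv2.imwrite("pics/w7.png",p[...,::-1])
for n,h in (("pedal",.166),("amp",.134),("interface",.102),("board",.064)):
  for q in nets.silhouettes(n,"wrist")[:1]:
    P=toppts("wrist",d,q["mask"],h,k=k); print(n,q["score"],rect(P) if len(P)>20 else None)
p,d=viewer.grab_frame("scene"); cv2.imwrite("pics/s3.png",p[80:300,130:350,::-1].repeat(2,0).repeat(2,1))
p,d=viewer.grab_frame("top")
for n,h in dict(mug=.085,jar=.066,tape=.024).items():
    q=nets.silhouettes(n,"top")[0]; print(n,rect(toppts("top",d,q["mask"],h,.008)))
E
```

```text
clock: 43.02
tcp_pos: [0.5865, -0.2373, 0.2857]
orientation: [1.209, 1.211, -1.21]
contact_force: [0.2, -0.3, -0.6]
grip_width: 0.0851
pedal 0.69 (array([ 588.5, -238.4]), array([77.1, 43.9]), 89.8)
amp 0.56 (array([ 591.6, -237.4]), array([97.8, 63.6]), -89.9)
interface 0.89 (array([ 588., -182.]), array([62.8, 20.8]), -2.1)
board 0.62 (array([ 586.7, -237.9]), array([260.1,  64.1]), -89.8)
mug (array([770.4,  63.5]), array([77.3, 75.2]), -48.8)
jar (array([360.1, 471.1]), array([49.8, 48.7]), -86.7)
tape (array([ 361.8, -504. ]), array([100.3,  96.4]), -88.7)
```

View pics/s3.png

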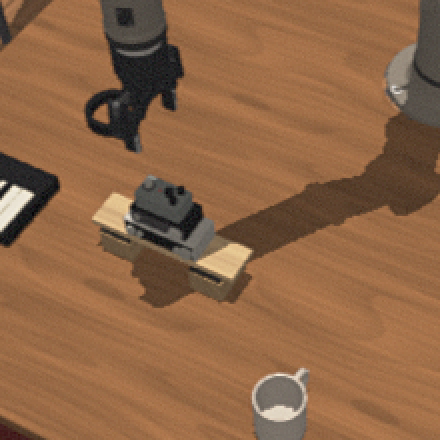

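View pics/w7.png

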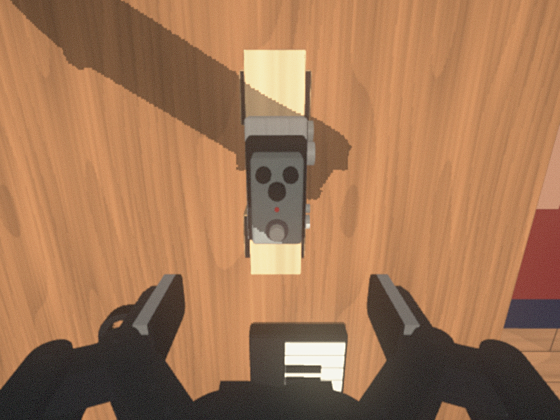

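The scene crop shows the full tower upright on the board, around (172,215). The wrist view shows the pedal at (277,197), centred on the amp, with the gripper clear of everything.

```bash
python3 -c "
from bench import r
print(r.hand_in())"
```

```text
the job is handed in; nothing more can be done
None
```

The gear tower is built and handed in at about 43 s of the 128 s allowed. The board bridges both risers, with the interface, amp and grey pedal stacked on its middle. Each piece was lowered until the wrist force showed contact, then let go.

**Alignment:** in the last wrist-camera checks, centres agreed to about 2 mm and long sides to within about 0.5°, against limits of 15 mm lengthwise, 12 mm crosswise and 0.2 rad.

| Piece | Centre x, y (mm) | When measured |
|---|---|---|
| Board | 586.7, −237.9 | after the final release |
| Interface | 587.7, −237.5 | before the amp went on |
| Amp | 588.2, −237.7 | before the pedal went on |
| Pedal | 588.5, −238.4 | after the final release |

**Bystanders:** the mug, jar and tape measured within about 2 mm of where they started.

**Checks that disagreed:**
- **Riser x position:** the top camera gave about 582 mm and the scene camera about 589 mm, so I placed the board at 585.5 mm, between them. In the scene camera the board then measured 589.4 mm, level with the risers.
- **Final amp and interface readings:** these were distorted. The amp's knob was counted as part of its outline, and the stack above hid most of the interface, so the table uses their earlier unobstructed measurements.

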